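Start the guarded fume fan at the assay pouring bench

ROBOT

A 7-joint arm with a two-finger parallel gripper is mounted at the origin on the work surface. World frame = base frame: x ahead of the robot, y to its left, z up, the work surface at z = 0. Lengths are in mm, angles in rad, forces in N, time in s.
With the tool pointing down it reaches from about 425 to 825 mm from the base axis. Payload 3.6 kg.
Tool frame: the origin (TCP) lies at the very end of the fingers, on their centre line; the grasp point (between the pads) lies behind it (bot.grip_point_offset is the z of the grasp point in the tool frame, in mm); z points along the fingers, y is the line along which they close (so a half turn about z gives the same grasp; the last joint's range is limited). The gripper opens to 93 mm and grips with 3 to 60 N. Pads are 15 mm wide; open, the fingers measure 128 mm over their backs; the gripper's body (75 mm by 188 mm) begins 65 mm behind the grasp point.
Start: joints at [-1.137, 0.615, -0.013, 1.423, 0.008, 1.103, -0.04], TCP at [288.995, 582.188, 218.64] pointing down, gripper open.
Joint ranges: [-3.12, 3.12], [-0.3, 2.06], [-1.34, 1.32], [0.26, 2.42], [-1.36, 4.5], [0.01, 1.98], [-2.84, 2.84]. Speed limits (rad/s): [2.79, 2.79, 3.14, 3.14, 3.14, 3.14, 3.14].

INTERFACE

Orientations are given as a unit quaternion [x, y, z, w].
In Python, from cell import bot, get_image, workorder gives the robot as it stands.
- The arm moves only by the tool drive_tool, never from a script. Its argument "series" is a list of rows, each a list of 4 numbers: the shift along the tool's x, y, z in cm, then the turn about the tool's z in rad. A call has 1 to 8 rows; each row shifts and turns the commanded pose from where the row before left it, along the tool's axes as they then stand; what a row does not reach is not made up. A row lasts 1/8 s, in which the tool goes at most 62.5 mm and 10.7 degrees, less where a joint would pass 70% of its speed; a pose out of reach is approached as far as the arm can. A call with a gripper value outside its range is refused whole. "claw" is the closure, from 0 (fully open) to 1 (shut), set as the call begins (left out, the last holds). The fingers move at their own pace and stop on an object; "newtons" is the grip in N (left out, the last holds). Time passes only in rows, so rows that do not move let the fingers close. It gives the time, the measured TCP pose, the force, the opening and the grip force at its end, in the units of the state.
- bot.get_obs(): the state, without advancing time (a new reading comes with each control period).
- get_image(name): name is "side" or "top" or "wrist"; returns a dict with "color" (384x512x3 uint8, red, green, blue), "z_map" (384x512 float32, mm along the optical axis (not along the pixel's ray), 0 where there is no reading), "K" (3x3 intrinsics, pixels), "extrinsics" (4x4, takes a point from camera to world coordinates). Camera axes: x right, y up, looking along -z (the intrinsics and any distortion apply to the point x, -y, -z); pixel columns grow to the right and rows downward; lengths in mm; the calibration is good to about 2 mm. A picture is of the moment at which its call begins.
- workorder.sign_off(): hands the job in; it is judged then, once.
The state is a dict: "clock": time; "q": joint angles; "dq": joint speeds; "effort": joint torques, N m; "tool_pos": TCP position; "ee_rot": TCP orientation; "ft_force": force on the tool from outside, world axes, zero at the start; "torque": the same for the moment, N m; "gripper_width": finger opening in mm; "grip_force": force on a finger pad.
Only numpy, scipy, OpenCV 4.12 (cv2) and the standard library are available. Lean on these libraries where they do the work, as an engineer would, in place of code of your own. Each camera call takes 0.05 s, during which the arm holds its last target. There are 200 camera calls.

TASK

The furnace is running and a pour is due, so switch on the fume fan: swing up the yellow guard on its switch box, throw the lever underneath all the way over to the green ON side, and lower the yellow guard fully shut again. Leave the red-guarded furnace switch alone and do not disturb the other things on the bench.

Things in the scene. Friction and masses are not known exactly. Their poses are not given: they have to be found in the camera images.
- fan_box: blue fume fan switch box with an aluminium top and a YELLOW guard, fixed to the bench; 130 (x) x 100 (y) x 60 mm high. Origin: centre of its underside, on the bench. Its x axis points from its front (near the robot) to its hinge side, z is up; the yaw varies. The green dot on its top, on the hinge side of the lever, marks ON; the black dot on the front side marks OFF.
- fan_hinge (a point): middle of the fume fan guard's hinge line (along box y), 50 mm towards +x of the box's origin, 66 mm above the bench. The 70 g guard is a 4 mm plate, 70 mm wide, from its front bar back to above the hinge line, mid-thickness 55 mm above it (closed top 123 mm above the bench), with two side cheeks 62 mm apart inside, from 3 mm behind the hinge line to 55 mm ahead of it; open at the front.
- fan_guard (a joint): angle of the yellow fume fan guard: 0 = closed down over the lever, grows as its front rises and swings over towards box +x, up to the stop at 1.75. Stiff hinge (about 0.075 N m of friction): the guard stays at whatever angle it is left and does not fall. It may start slightly ajar.
- fan_bar (a point): centre of the round bar (12 mm thick, 70 mm long, along box y) that is the free front edge of the fume fan guard; closed, it lies 101 mm towards box -x of the hinge line and 55 mm above it. Pushed from the front towards box +x (about 2 N) it swings the guard up and over; it can also be held from above.
- fan_lever (a joint): toggle lever of the fume fan switch: 0 = fully OFF, leaning 0.5 rad to the front (box -x); 1.0 = fully ON, leaning 0.5 rad to box +x. It pivots about the box's y axis at the centre of the box top. Stiff (about 1.7 N at the tip); it stays where it is left and has no snap. Starts OFF.
- fan_tip (a point): centre of the black ball (14 mm diameter) at the tip of the fume fan lever, 36 mm from its pivot; the ball's top stays at most 43 mm above the box top, clear under the closed guard
- furnace_box: blue furnace switch box with an aluminium top and a RED guard, fixed to the bench; 130 (x) x 100 (y) x 60 mm high. Origin: centre of its underside, on the bench. Its x axis points from its front (near the robot) to its hinge side, z is up; the yaw varies. The green dot on its top, on the hinge side of the lever, marks ON; the black dot on the front side marks OFF.
- furnace_hinge (a point): middle of the furnace guard's hinge line (along box y), 50 mm towards +x of the box's origin, 66 mm above the bench. The 70 g guard is a 4 mm plate, 70 mm wide, from its front bar back to above the hinge line, mid-thickness 55 mm above it (closed top 123 mm above the bench), with two side cheeks 62 mm apart inside, from 3 mm behind the hinge line to 55 mm ahead of it; open at the front.
- furnace_guard (a joint): angle of the red furnace guard: 0 = closed down over the lever, grows as its front rises and swings over towards box +x, up to the stop at 1.75. Stiff hinge (about 0.075 N m of friction): the guard stays at whatever angle it is left and does not fall. It may start slightly ajar.
- furnace_bar (a point): centre of the round bar (12 mm thick, 70 mm long, along box y) that is the free front edge of the furnace guard; closed, it lies 101 mm towards box -x of the hinge line and 55 mm above it. Pushed from the front towards box +x (about 2 N) it swings the guard up and over; it can also be held from above.
- furnace_lever (a joint): toggle lever of the furnace switch: 0 = fully OFF, leaning 0.5 rad to the front (box -x); 1.0 = fully ON, leaning 0.5 rad to box +x. It pivots about the box's y axis at the centre of the box top. Stiff (about 1.7 N at the tip); it stays where it is left and has no snap. Already ON.
- furnace_tip (a point): centre of the black ball (14 mm diameter) at the tip of the furnace lever, 36 mm from its pivot; the ball's top stays at most 43 mm above the box top, clear under the closed guard
- crucible_a: loose cream fireclay crucible, 72 mm across the mouth, 110 mm high, open at the top; origin at the centre of its foot. A bystander.
- crucible_b: loose cream fireclay crucible, 72 mm across the mouth, 110 mm high, open at the top; origin at the centre of its foot. A bystander.
- crucible_c: loose cream fireclay crucible, 72 mm across the mouth, 110 mm high, open at the top; origin at the centre of its foot. A bystander.
- mould_a: loose black iron cone mould, 54 mm across, 66 mm high; origin at the centre of its foot. A bystander.
- mould_b: loose black iron cone mould, 54 mm across, 66 mm high; origin at the centre of its foot. A bystander.
- brush: loose brush lying on the bench left of the boxes; a bystander
- hammer: loose hammer lying on the bench right of the boxes; a bystander
There are look-alikes about, which are no part of the job. Leave any pink look-alike of the fan_box alone. What is shaped like the furnace_box but pink is not meant.

How it is judged (in metres and radians):
On the way, in this order (a step that is already met when the one before it is completed fails the run):
1. the yellow guard is swung up (beyond 0.8 rad) with the fan lever still OFF (below 0.4) (value of joint fan_guard above 0.8 rad and value of joint fan_lever below 0.4 rad), for 0.1 s.
2. the fan lever is thrown fully ON (beyond 0.88 rad) while the guard is up (value of joint fan_lever above 0.88 rad and value of joint fan_guard above 0.5 rad), for 0.2 s.
At the end, for the whole second after the job is handed in: The yellow guard is shut (within 0.08 rad) and still, and the fan lever beneath it is fully ON (beyond 0.88 of 1.0 rad). The furnace lever is still ON (above 0.7) and the furnace guard still down (below 0.4 rad) (value of joint fan_guard below 0.08 rad and value of joint fan_lever above 0.88 rad and value of joint furnace_lever above 0.7 rad and value of joint furnace_guard below 0.4 rad and velocity of joint fan_guard between -0.05 and 0.05 rad/s); the robot touches nothing.
It fails at once if the furnace guard is moved (its bar by more than 12 mm) (distance of furnace_bar from where it was at the start of the episode above 0.012 m).
It fails at once if the furnace lever is moved (its tip by more than 8 mm) (distance of furnace_tip from where it was at the start of the episode above 0.008 m).
It fails at once if a crucible or mould is knocked over or shoved more than 30 mm (distance of any of crucible_a, crucible_b, crucible_c, mould_a, mould_b from where it was at the start of the episode above 0.03 m or angle between any of crucible_a, crucible_b, crucible_c, mould_a, mould_b's own z axis and vertical above 0.35 rad).
It fails at once if the brush or hammer is shoved more than 50 mm (distance of any of brush, hammer from where it was at the start of the episode above 0.05 m).
It also fails if it takes over 59 s, if anything falls off the work surface, if the arm or the gripper's body presses on something with over 40 N, if the wrist force passes 120 N, or if a joint passes its speed limit or range.

## Working session

There is one attempt and no reset: what is moved stays moved. The work goes in short steps, Python scripts to look and compute and a tool call to move; the robot and the scene stay as the last step left them, time stands still between calls to the robot, and variables do not carry over. Pictures are saved under pics/ and viewed, at most 10 in all, crops included, and the job is handed in when it is done.

Besides the shell and the picture viewer there is one more tool, called after "Emit:" as name(argument=value, ...) on one line, values as JSON. drive_tool: Moves the arm, as the interface text tells. Its arguments: {"type":"object","properties":{"series":{"type":"array","items":{"type":"array","items":{"type":"number"}}},"claw":{"type":"number"},"newtons":{"type":"number"}},"required":["series"]}

```bash
mkdir -p pics
cat > h.py <<'E'
from cell import bot,get_image,workorder
import numpy as np,cv2
def pts(im):
    z=im["z_map"];K=im["K"];E=im["extrinsics"]
    v,u=np.mgrid[:z.shape[0],:z.shape[1]]
    P=np.stack([(u-K[0,2])/K[0,0]*z,-(v-K[1,2])/K[1,1]*z,-z],-1)
    return P@E[:3,:3].T+E[:3,3]
E
python3 - <<'E'
from h import *
for n in("top","side"):
    im=get_image(n); np.savez(n+"0.npz",**im)
    cv2.imwrite(f"pics/{n}0.png",im["color"][:,:,::-1])
o=bot.get_obs();print(o["tool_pos"],o["ee_rot"],o["clock"],bot.grip_point_offset)
E
```

```text
[288.72273203 581.5766073  217.58925143] [ 2.28330009e-01  9.73583112e-01 -1.12925364e-03 -2.35139797e-04] 0.1 -18.8
```

View pics/top0.png

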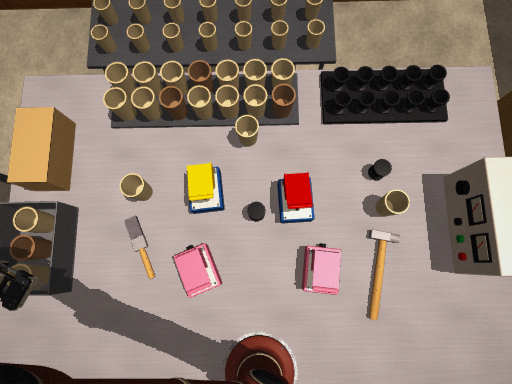

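View pics/side0.png

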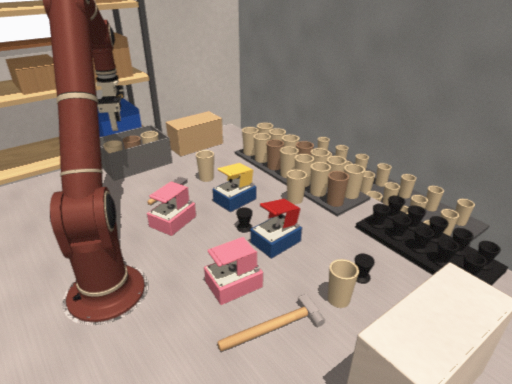

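The top view shows the yellow-guarded fan box at about (205,190) and the red one at (296,198). There are pink look-alikes below, and crucibles at (132,186) and (246,130). I'll measure the fan box in 3D.

Run:
```python
from h import *
for n in("top","side"):
    im=np.load(n+"0.npz");P=pts(im);h=cv2.cvtColor(im["color"],cv2.COLOR_RGB2HSV)
    H,S,V=h[...,0].astype(int),h[...,1].astype(int),h[...,2].astype(int)
    ok=im["z_map"]>0
    near=ok&(P[...,0]>350)&(P[...,0]<750)&(P[...,1]>0)&(P[...,1]<400)
    y=near&(abs(H-27)<5)&(S>200)&(P[...,2]>60)
    b=near&(H>100)&(H<125)&(S>120)&(P[...,2]<75)
    Y=P[y];B=P[b&(P[...,1]>60)]
    print(n,len(Y),Y.min(0),Y.max(0),Y.mean(0),"blue",len(B),B.min(0),B.max(0))
    top=near&(S<60)&(abs(P[...,2]-60)<5)&(P[...,1]>60); T=P[top]
    # 3 fit of yellow upper plane
    Yt=Y[Y[:,2]>100]
    c=Yt.mean(0);n_=np.linalg.svd(Yt-c)[2][2];print("plane",c,n_)
    for A in (Yt,np.vstack([B,T])):
        r=cv2.minAreaRect(A[:,:2].astype(np.float32));print(r, cv2.boxPoints(r).round().tolist())
    for nm,(u,v) in dict(crA=(132,186),crT=(246,128),mould=(256,211),red=(297,190)).items():
        if n=="top":print(nm,P[v,u])
np.set_printoptions(suppress=True)
for n in("top","side"):
    im=get_image(n);print(im["extrinsics"][:3,3])
im=np.load("side0.npz");P=pts(im)
c=im["color"][155:215,205:265,::-1];c=cv2.resize(c,(600,600),interpolation=cv2.INTER_CUBIC)
im=np.load("top0.npz");c2=cv2.resize(im["color"][155:220,180:230,::-1],(460,600),interpolation=cv2.INTER_CUBIC)
cv2.imwrite("pics/c.png",cv2.resize(np.hstack([c,c2]),(800,450)))
```

```text
top 858 [480.50581886 124.03130887  88.93878359] [591.33638492 200.10702798 144.45651225] [535.30148799 160.48244403 130.34384029] blue 258 [461.1934946  104.17115922  18.27306069] [597.63317242 205.60250932  62.68941348]
plane [535.30732456 160.51950425 130.39215424] [-0.16172242 -0.0077978  -0.98680548]
((535.692138671875, 160.74203491210938), (105.5988540649414, 70.25516510009766), 6.123081207275391) [[479.0, 190.0], [487.0, 120.0], [592.0, 131.0], [584.0, 201.0]]
((529.5333862304688, 159.7265167236328), (128.956298828125, 99.3391342163086), 5.886964321136475) [[460.0, 203.0], [470.0, 104.0], [599.0, 117.0], [589.0, 216.0]]
crA [544.84188345 386.91234853  41.32307648]
crT [733.06957776  32.49789457  27.29249973]
mould [457.12718037   3.20855809  66.7169904 ]
red [ 504.51494099 -113.15259873  136.98587459]Traceback (most recent call last):
  File "<stdin>", line 10, in <module>
    return umr_minimum(a, axis, None, out, keepdims, initial, where)
ValueError: zero-size array to reduction operation minimum which has no identity
```

The box is at about (529.5, 159.7) with yaw 0.10, and the guard is about 0.16 rad ajar. I'll turn the tool so it closes along box y and shut the fingers.

Emit:
drive_tool(series=[[0, 0, 0, -0.14], [0, 0, 0, -0.14], [0, 0, 0, -0.14], [0, 0, 0, -0.14], [0, 0, 0, 0], [0, 0, 0, 0]], claw=1, newtons=30)

```text
clock: 0.85
tool_pos: [289.0, 582.0, 218.3]
ee_rot: [-0.049, 0.999, -0.0, -0.0]
ft_force: [0.1, -0.5, -0.0]
gripper_width: 37.7
grip_force: 0.0
```

```bash
cat >> h.py <<'E'
from scipy.spatial.transform import Rotation as R
O=np.array([529.5,159.7,0]);W=R.from_euler('z',0.102).as_matrix()
def where():
    o=bot.get_obs();p=np.array(o["tool_pos"]);M=R.from_quat(o["ee_rot"]).as_matrix()
    print("t",o["clock"],"box",(W.T@(p-O)).round(1),"F",(W.T@np.array(o["ft_force"])).round(1),"width",round(o["gripper_width"],1),"toolx in box",(W.T@M)[:,0].round(3),"z",M[:,2].round(3))
    return p,M
def to(bx,by,bz):
    p,M=where();print("cm",(M.T@(O+W@np.array([bx,by,bz])-p)/10).round(2))
E
python3 -c "
from h import *
to(-95,0,215)"
```

```text
t 0.85 box [-196.3  444.6  218.3] F [ 0.1 -0.5 -0. ] width 37.7 toolx in box [-1.     0.005  0.   ] z [-0.    -0.001 -1.   ]
cm [-10.34 -44.41   0.36]
```

Emit:
drive_tool(series=[[-1.0, -4.5, 0, 0], [-1.3, -5.8, 0, 0], [-1.3, -5.8, 0, 0], [-1.3, -5.8, 0, 0], [-1.3, -5.8, 0, 0], [-1.3, -5.8, 0, 0], [-1.3, -5.8, 0, 0], [-1.3, -5.1, 0, 0]])

```text
clock: 1.85
tool_pos: [434.0, 148.2, 219.0]
ee_rot: [-0.048, 0.999, -0.0, 0.0]
ft_force: [1.7, 0.6, -0.1]
gripper_width: 0.7
grip_force: 0.0
```

Emit:
drive_tool(series=[[0, 0, 0, 0], [0, 0, 0, 0]])

```text
clock: 2.1
tool_pos: [433.3, 151.1, 218.8]
ee_rot: [-0.049, 0.999, 0.0, 0.0]
ft_force: [-0.2, 0.8, -0.9]
gripper_width: 0.3
grip_force: 0.0
```

Run:
```python
from h import *
to(-85,0,115)
im=get_image("wrist");side=get_image("side")
cv2.imwrite("pics/w1.png",np.hstack([cv2.resize(im["color"],(400,300)),cv2.resize(side["color"][100:260,160:320],(300,300),interpolation=cv2.INTER_CUBIC)])[:,:,::-1])
```

```text
t 2.1 box [-96.5   1.2 218.8] F [-0.1  0.8 -0.9] width 0.3 toolx in box [-1.     0.003 -0.   ] z [ 0.     0.001 -1.   ]
cm [-1.15 -0.13 10.38]
```

View pics/w1.png

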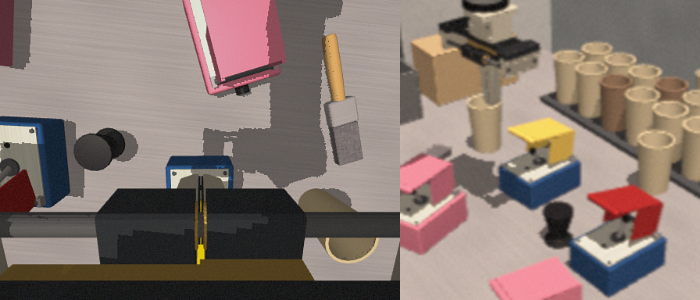

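Emit:
drive_tool(series=[[-0.3, -0.1, 3, 0], [-0.3, 0, 4, 0], [-0.5, 0, 3.4, 0], [0, 0, 0, 0], [-1.5, 0, -0.2, 0], [-1.5, 0, -0.3, 0], [0, 0, 0, 0]])

```text
clock: 3.08
tool_pos: [475.3, 154.7, 121.1]
ee_rot: [-0.05, 0.999, 0.001, 0.001]
ft_force: [0.3, -0.7, 0.7]
gripper_width: 0.6
grip_force: 0.0
```

Emit:
drive_tool(series=[[-1.5, 0, -1.4, 0], [-1.4, 0, -1.3, 0], [-1.6, 0, -0.8, 0], [-1.5, 0, -0.7, 0], [-1.7, 0, -0.2, 0], [-1.7, 0, -0.2, 0], [0, 0, 0, 0]])

```text
clock: 3.95
tool_pos: [568.3, 163.4, 166.3]
ee_rot: [-0.05, 0.999, 0.0, 0.001]
ft_force: [0.3, -0.1, 0.3]
gripper_width: 0.6
grip_force: 0.0
```

Run:
```python
from h import *
to(72,0,160)
side=get_image("side")
cv2.imwrite("pics/s2.png",cv2.resize(side["color"][120:240,180:340],(640,480),interpolation=cv2.INTER_CUBIC)[:,:,::-1])
```

```text
t 3.95 box [ 39.   -0.3 166.3] F [ 0.3 -0.1  0.3] width 0.6 toolx in box [-1.     0.002 -0.002] z [ 0.002  0.001 -1.   ]
cm [-3.3   0.04  0.64]
```

View pics/s2.png

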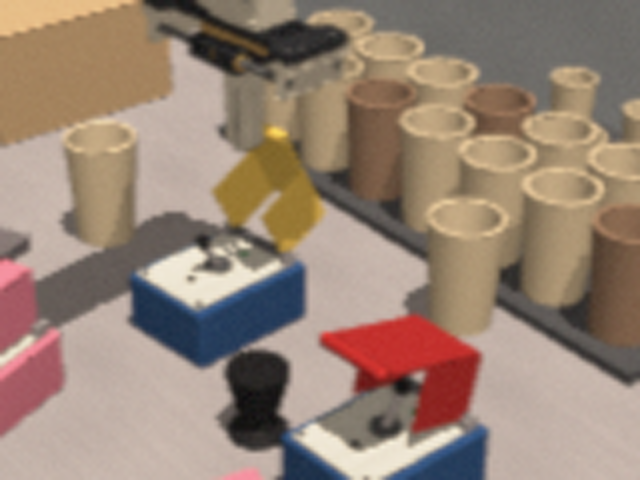

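The picture shows the yellow guard swung up to about 1.1 rad, with the fan lever still OFF. I'll push the guard further open, then back off to the front of the lever.

Emit:
drive_tool(series=[[-1.7, 0, 0.3, 0], [-1.6, 0, 0.3, 0], [-1.1, 0, 0.5, 0], [-1.2, 0, 0.6, 0], [0, 0, 0, 0], [2, 0, -1.5, 0], [4, 0, -1.5, 0], [5, 0, 0, 0]])

```text
clock: 5.0
tool_pos: [514.2, 157.7, 179.9]
ee_rot: [-0.049, 0.999, 0.001, 0.002]
ft_force: [-0.2, 0.6, -0.2]
gripper_width: 0.6
grip_force: 0.0
```

Emit:
drive_tool(series=[[3, 0, 1, 0], [1, 0, 4, 0], [0, 0, 4, 0], [0, 0, 0, 0], [0, 0, 0, 0]])

```text
clock: 5.62
tool_pos: [475.3, 153.8, 89.8]
ee_rot: [-0.05, 0.999, 0.0, 0.001]
ft_force: [0.4, 0.2, 0.9]
gripper_width: 0.5
grip_force: 0.0
```

Run:
```python
from h import *
to(-52,0,80)
side=get_image("side")
cv2.imwrite("pics/s3.png",cv2.resize(side["color"][120:240,180:340],(640,480),interpolation=cv2.INTER_CUBIC)[:,:,::-1])
```

```text
t 5.625 box [-54.5  -0.4  89.8] F [0.4 0.2 0.9] width 0.5 toolx in box [-1.     0.003 -0.002] z [ 0.002  0.001 -1.   ]
cm [-0.25  0.04  0.98]
```

View pics/s3.png

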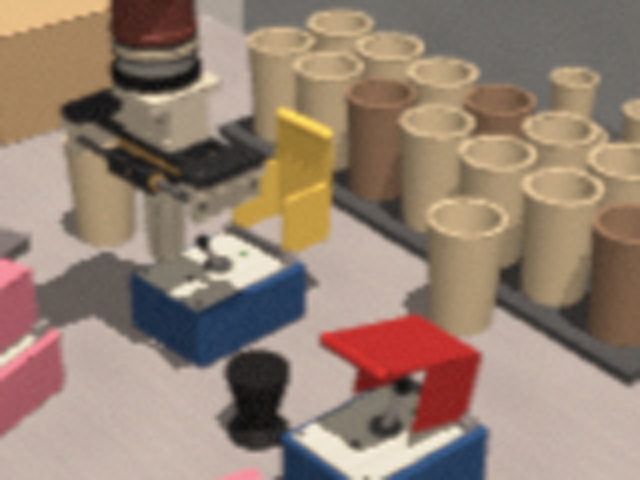

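The guard now stands near vertical and the finger is in front of the lever. I'll push the lever over.

Emit:
drive_tool(series=[[0, 0, 0.8, 0], [-1, 0, 0, 0], [-1, 0, 0, 0], [-1, 0, 0, 0], [-1, 0, 0, 0], [-1, 0, 0, 0], [-0.5, 0, 0, 0], [0, 0, 0, 0]])

```text
clock: 6.68
tool_pos: [529.4, 158.8, 80.2]
ee_rot: [-0.05, 0.999, -0.0, -0.0]
ft_force: [-2.1, -0.1, 0.1]
gripper_width: 0.5
grip_force: 0.7
```

```bash
python3 -c "
from h import *
to(4,0,82)"
```

```text
t 6.675 box [-0.2 -0.9 80.2] F [-2.1  0.2  0.1] width 0.5 toolx in box [-1.     0.003  0.   ] z [-0. -0. -1.]
cm [-0.42  0.09 -0.18]
```

Force is −2.1 N, so it is pushing the lever. I'll advance until the stop force rises.

Emit:
drive_tool(series=[[-0.2, 0, 0, 0], [-0.2, 0, 0, 0], [0, 0, 0, 0]])

```text
clock: 7.05
tool_pos: [532.4, 159.3, 80.4]
ee_rot: [-0.05, 0.999, -0.0, -0.001]
ft_force: [-3.8, 0.7, -1.0]
gripper_width: 0.4
grip_force: 1.8
```

Emit:
drive_tool(series=[[-0.2, 0, 0, 0], [-0.1, 0, 0, 0], [0, 0, 0, 0], [0, 0, 0, 0]])

```text
clock: 7.55
tool_pos: [532.6, 159.4, 80.2]
ee_rot: [-0.05, 0.999, -0.001, -0.004]
ft_force: [-7.2, 0.2, 2.0]
gripper_width: 0.2
grip_force: 3.9
```

The lever is at its ON stop. I'll retreat, go over the guard and come down behind it.

Emit:
drive_tool(series=[[2, 0, 0, 0], [2, 0, -3, 0], [0, 0, -5, 0], [0, 0, -5, 0], [0, 0, 0, 0], [-4, 0, 0, 0], [-5, 0, 0, 0], [-5, 0, 0, 0]])

```text
clock: 8.55
tool_pos: [638.4, 169.2, 210.4]
ee_rot: [-0.049, 0.999, -0.0, 0.002]
ft_force: [0.8, 0.4, -0.5]
gripper_width: 0.5
grip_force: 0.0
```

Emit:
drive_tool(series=[[-3, 0, 0, 0], [0, 0, 0, 0], [0, 0, 0, 0]])

```text
clock: 8.93
tool_pos: [664.9, 172.3, 210.0]
ee_rot: [-0.05, 0.999, -0.0, -0.0]
ft_force: [0.3, -0.3, -0.2]
gripper_width: 0.4
grip_force: 0.0
```

Run:
```python
from h import *
to(132,0,155)
side=get_image("side");t=get_image("top")
cv2.imwrite("pics/s4.png",np.hstack([cv2.resize(a,(400,400),interpolation=cv2.INTER_CUBIC) for a in(side["color"][110:210,190:290],t["color"][130:230,150:250])])[:,:,::-1])
```

```text
t 8.925 box [136.   -1.2 210. ] F [ 0.2 -0.3 -0.2] width 0.4 toolx in box [-1.     0.003  0.001] z [-0.001 -0.    -1.   ]
cm [0.4  0.12 5.5 ]
```

View pics/s4.png

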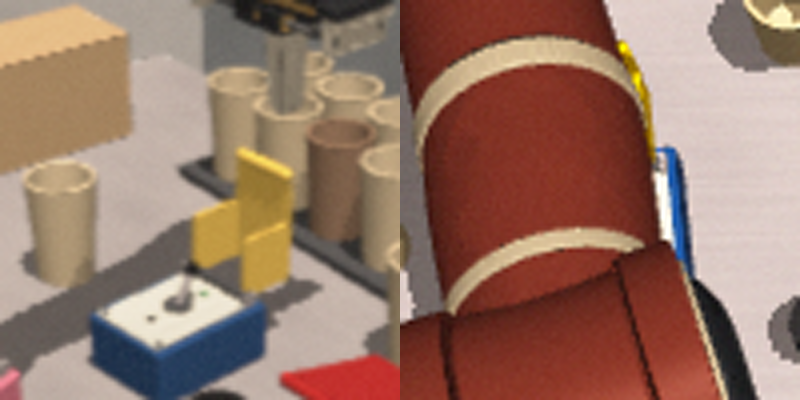

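Lever is ON, leaning to the green side, with the guard near vertical. I'll come down behind the guard and push it back over.

Emit:
drive_tool(series=[[0, 0.1, 3, 0], [0, 0, 2.7, 0], [0, 0, 0, 0], [1.5, 0, -0.4, 0], [1.7, 0, -0.5, 0], [1.8, 0, -0.4, 0], [1.7, 0, -0.3, 0], [0, 0, 0, 0]])

```text
clock: 10.02
tool_pos: [598.8, 167.2, 172.1]
ee_rot: [-0.05, 0.999, 0.0, 0.002]
ft_force: [-0.6, 0.4, -0.4]
gripper_width: 0.5
grip_force: 0.0
```

```bash
python3 -c "
from h import *
to(33,0,172)"
```

```text
t 10.025 box [ 69.7   0.4 172.1] F [-0.5  0.5 -0.4] width 0.5 toolx in box [-1.     0.002 -0.003] z [ 0.003  0.001 -1.   ]
cm [ 3.67 -0.05 -0.  ]
```

Emit:
drive_tool(series=[[1.8, 0, 0, 0], [1.8, 0, 0, 0], [1.8, 0, 0.1, 0], [1.8, 0, 0.2, 0], [0, 0, 0, 0]])

```text
clock: 10.65
tool_pos: [527.0, 160.0, 167.4]
ee_rot: [-0.05, 0.999, 0.0, 0.0]
ft_force: [-0.0, -0.3, 0.7]
gripper_width: 0.5
grip_force: 0.0
```

Run:
```python
from h import *
to(-28,0,152)
side=get_image("side")
cv2.imwrite("pics/s5.png",cv2.resize(side["color"][110:210,190:290],(500,500),interpolation=cv2.INTER_CUBIC)[:,:,::-1])
```

```text
t 10.65 box [ -2.5   0.5 167.4] F [-0.1 -0.2  0.7] width 0.5 toolx in box [-1.     0.002 -0.001] z [ 0.001  0.    -1.   ]
cm [ 2.55 -0.06  1.54]
```

View pics/s5.png

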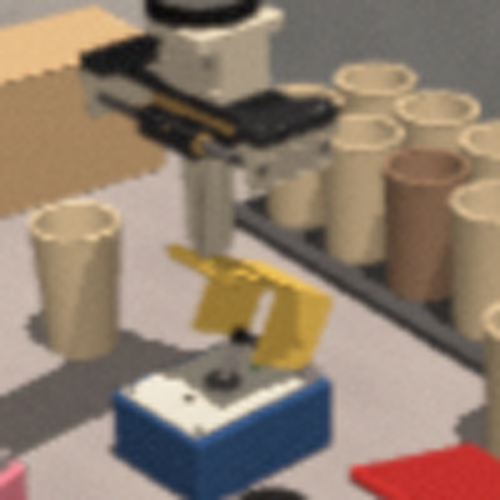

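The guard is about half shut, with the finger on top of its plate. I'll follow the arc down.

Emit:
drive_tool(series=[[1.2, 0, 0.7, 0], [1.2, 0, 0.9, 0], [0.7, 0, 0.9, 0], [0.7, 0, 1.0, 0], [0, 0, 0.4, 0], [0, 0, 0, 0], [0, 0, 0, 0]])

```text
clock: 11.58
tool_pos: [490.1, 156.1, 127.7]
ee_rot: [-0.05, 0.999, 0.0, 0.001]
ft_force: [-0.4, -0.3, -0.9]
gripper_width: 0.4
grip_force: 0.0
```

```bash
python3 -c "
from h import *
to(-42,0,123)"
```

```text
t 11.575 box [-39.5   0.4 127.7] F [-0.5 -0.3 -0.9] width 0.4 toolx in box [-1.     0.003 -0.001] z [ 0.001  0.    -1.   ]
cm [ 0.25 -0.04  0.47]
```

Emit:
drive_tool(series=[[0, 0, 0.3, 0], [0, 0, 0.3, 0], [0, 0, 0, 0], [0, 0, 0, 0]])

```text
clock: 12.08
tool_pos: [490.4, 156.2, 126.1]
ee_rot: [-0.049, 0.999, 0.0, 0.002]
ft_force: [-6.9, -2.1, 28.1]
gripper_width: 1.0
grip_force: 14.1
```

Emit:
drive_tool(series=[[0, 0, 0.2, 0], [0, 0, 0.1, 0], [0, 0, 0, 0], [0, 0, 0, 0]])

```text
clock: 12.58
tool_pos: [490.4, 156.2, 125.5]
ee_rot: [-0.049, 0.999, 0.0, 0.002]
ft_force: [-10.7, -3.6, 44.2]
gripper_width: 0.5
grip_force: 21.9
```

A firm stop at bar height (about 126 mm) means it is shut. I'll lift clear, move aside and verify.

Emit:
drive_tool(series=[[0, 0, -2, 0], [0, 0, -4, 0], [0, 0, -5, 0], [0, 5, 0, 0], [0, 6, 0, 0], [0, 6, 0, 0], [0, 6, 0, 0], [0, 6, 0, 0]])

```text
clock: 13.58
tool_pos: [460.7, 446.4, 228.6]
ee_rot: [-0.049, 0.999, 0.0, 0.0]
ft_force: [0.9, 0.3, -0.1]
gripper_width: 0.3
grip_force: 0.0
```

Emit:
drive_tool(series=[[2, 6, 0, 0], [2, 6, 0, 0], [2, 5, 0, 0], [0, 0, 0, 0], [0, 0, 0, 0], [0, 0, 0, 0]])

```text
clock: 14.32
tool_pos: [386.7, 604.7, 228.8]
ee_rot: [-0.048, 0.999, -0.001, 0.001]
ft_force: [0.2, -0.1, 0.7]
gripper_width: 0.6
grip_force: 0.0
```

Run:
```python
from h import *
where()
im=get_image("top");s=get_image("side");P=pts(im);h=cv2.cvtColor(im["color"],cv2.COLOR_RGB2HSV).astype(int)
y=(abs(h[...,0]-27)<5)&(h[...,1]>200)&(P[...,2]>100)&(abs(P[...,0]-530)<100)&(abs(P[...,1]-160)<80)
Q=(P[y]-O)@W;print(len(Q),Q.min(0),Q.max(0))
Q=Q[(Q[:,0]>-35)&(Q[:,0]<40)];print("slope",np.polyfit(Q[:,0],Q[:,2],1))
cv2.imwrite("pics/f.png",np.hstack([cv2.resize(a,(400,400),interpolation=cv2.INTER_CUBIC) for a in(s["color"][140:260,190:310],im["color"][110:310,110:310])])[:,:,::-1])
```

```text
t 14.325 box [-96.8 457.2 228.8] F [ 0.2 -0.1  0.7] width 0.6 toolx in box [-1.     0.006 -0.001] z [ 0.001 -0.001 -1.   ]
890 [-55.4294052  -34.47634557 104.07238717] [ 53.31482461  35.74846369 132.06101751]
slope [7.60421102e-04 1.22835974e+02]
```

View pics/f.png

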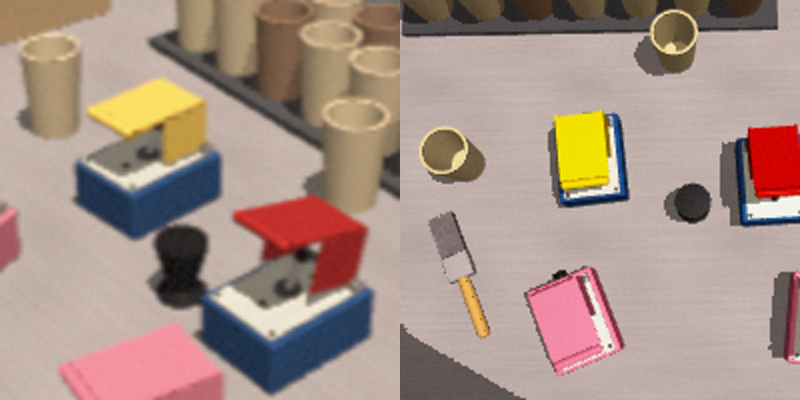

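The guard plate is level (slope 0.001, top at 123 mm), the lever is ON beneath it, and nothing else has moved.

```bash
python3 -c "
from cell import workorder
print(workorder.sign_off())"
```

```text
the job is handed in; nothing more can be done
None
```

The fume fan lever is fully ON with the yellow guard shut over it, nothing else on the bench was disturbed as far as the pictures show, and the job is handed in (no verdict was returned).

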